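# Fetch the tube rack from behind the reagent bottles

## Robot

A 6-joint arm with a two-finger parallel gripper is mounted at the origin on the work surface. World frame = base frame: x ahead of the robot, y to its left, z up, the work surface at z = 0. Lengths are in mm, angles in rad, forces in N, time in s.
With the tool pointing down it reaches from about 275 to 750 mm from the base axis. Payload 10.2 kg.
Tool frame: the origin (TCP) lies midway between the tips of the shut fingers; the grasp point (between the pads) lies 19 mm behind it (ctrl.grasp_offset is the distance from the TCP to the grasp point, in mm); z points along the fingers, y is the line along which they close (so a half turn about z gives the same grasp; the last joint's range is limited). The gripper opens to 85 mm and grips with 20 to 120 N. Pads are 22 mm wide; open, the fingers measure 114 mm over their backs; the gripper's body (76 mm by 85 mm) begins 54 mm behind the grasp point. The pads swing forward as they close: fully open they stand 13 mm farther back than shut.
Start: joints at [-1.447, 0.313, 1.498, -0, 1.331, -0.223], TCP at [178.43, -493.755, 231.294] pointing down, gripper open.
Joint ranges: [-2.94, 2.94], [-0.97, 2.17], [0.19, 2.56], [-1.23, 4.37], [0.02, 3.11], [-2.88, 2.88]. Speed limits (rad/s): [2.39, 2.39, 3.01, 3.14, 3.14, 3.14].

## Interface

Orientations are given as a unit quaternion [w, x, y, z].
In Python, from rig import ctrl, viewer, models gives the robot as it stands. The module is installed in compiled form; this text tells all that it offers.
- The arm moves only by the shell command python3 -m pendant 'ROWS' [OPENING] [FORCE]. ROWS is text: rows parted by semicolons, each of 4 numbers parted by spaces: the shift along the tool's x, y, z in m, then the turn about the tool's z in rad. In form: x y z yaw; .... A call has 1 to 10 rows; each row shifts and turns the commanded pose from where the row before left it, along the tool's axes as they then stand; what a row does not reach is not made up. A row lasts 1/8 s, in which the tool goes at most 62.5 mm and 10.7 degrees, less where a joint would pass 70% of its speed; a pose out of reach is approached as far as the arm can. A call is refused whole if a number of a shift passes 0.0625 or a number of a turn 0.188, either way. A call with a gripper value outside its range is refused whole. OPENING is the opening, from 0 (shut) to 1 (fully open), set as the call begins (- or left out, the last holds). The fingers move at their own pace and stop on an object; FORCE is the grip in N (left out, the last holds). Time passes only in rows, so rows that do not move let the fingers close. It gives the time, the measured TCP pose, the force, the opening and the grip force at its end, in the units of the state.
- ctrl.sense(): the state, without advancing time (a new reading comes with each control period).
- viewer.capture(name): name is "scene" or "top" or "wrist"; returns a dict with "color" (480x640x3 uint8, red, green, blue), "vertical_fov" (degrees; the focal length in pixels is half the picture's height over the tangent of half this angle, whatever the lens; pixels are square), "cx", "cy" (the principal point, pixels), "pose" (4x4, takes a point from camera to world coordinates). Camera axes: x right, y down, z forward; pixel columns grow to the right and rows downward; lengths in mm; the calibration is good to about 2 mm. A picture is of the moment at which its call begins. There is no depth.
- ctrl.finish_job(): hands the job in; it is judged then, once.
Trained networks look in the newest picture that a camera, given by its name, has taken for a name from the list of things; names that differ only in an ending like _2 or _b are one class to them, and where a whole thing is asked for, a point or a joint stands for the part that bears it (a point fixed in the world has none). Each returns a list of dicts, best first, with "p" (0 to 1); they miss things now and then, are a little off and sometimes report something else, mostly with a low value. They report only what shows in the picture. A call takes as long as a camera call.
- models.boxes_of(camera, query): "at" ([x, y, z] in mm, in world coordinates, good to about 4 mm: the middle of the surface that is visible of it).
The state is a dict: "time_s": time; "joints": joint angles; "dq": joint speeds; "tau": joint torques, N m; "eef_pos": TCP position; "ee_rot": TCP orientation; "force": force on the tool from outside, world axes, zero at the start; "wrist_torque": the same for the moment, N m; "grip_width": opening from 0.0 (shut) to 1.0 (fully open); "grip_force": force on a finger pad.
Only numpy, scipy, OpenCV 4.12 (cv2) and the standard library are available. Lean on these libraries where they do the work, as an engineer would, in place of code of your own. Each camera call takes 0.05 s, during which the arm holds its last target. There are 200 camera calls.

## Task

Fetch the dark tube rack that stands behind the three white containers on the steel tray, and set it down in the middle of the cold plate's top, lengthwise along the plate. First clear all three containers from the tray to stand together on the black side mat, leaving the rack where it is until they are all there; once the rack is on the plate, put each container back on the very spot where it stood at the start. Keep everything upright and leave the tip box and the beaker alone.

Things in the scene. Friction and masses are not known exactly. Their poses are not given: they have to be found in the camera images.
- round_bottle_c (a point): Round white bottle, narrower blue cap. 100 mm tall; body 48 mm diameter up to 78 mm, cap 36 mm diameter from 84 to 100 mm. 0.15 kg. The point is on its axis half-way up, 50 mm above its underside; z up, yaw arbitrary. Grasp it across the row with the fingertips ending at least 45 mm above its underside, to pass over the rack. Any of the three places in the row.
- square_bottle_c (a point): Square white bottle, small round blue cap. 98 mm tall; body 44 x 44 mm up to 80 mm, cap 32 mm diameter. 0.15 kg. The point is on its axis half-way up, 49 mm above its underside; z up, x and y normal to its flat sides, x roughly along the tray's x. Grasp it across the row with the fingertips ending at least 45 mm above its underside, to pass over the rack. Any of the three places in the row.
- wide_jar_c (a point): Squat round white jar, wide blue lid over its whole top. 84 mm tall; body 48 mm diameter up to 52 mm, lid 52 mm diameter from 52 to 84 mm. 0.15 kg. The point is on its axis half-way up, 42 mm above its underside; z up, yaw arbitrary. Grasp it across the row with the fingertips ending at least 45 mm above its underside, to pass over the rack. Any of the three places in the row.
- rack_c (a point): Dark grey tube rack: low block 40 mm (x) by 112 mm (y) by 30 mm high; five white tube caps in a row stand 6 mm above its top (part of it). 0.12 kg. The point is the middle of the block, 15 mm above its underside; z up. Grasp across its 40 mm. Stands on the tray about 14 mm behind the containers, parallel to their row.
- tray: Steel tray, fixed, 180 mm (x) by 250 mm (y), floor 4 mm and rim 10 mm above the bench. Origin at the centre of its underside; x points away from the robot, y along the row. The containers stand in a row along y, 50 mm from the centre towards -x, 64 mm apart (gaps about 15 mm); the rack about 12 mm towards +x.
- mat_top (a point): Black rubber side mat, fixed, 240 mm (x) by 110 mm (y), 4 mm thick, no rim, left or right of the tray. The point is the centre of its top surface, z up. The three containers fit one behind another along its x, about 75 mm apart.
- plate_top (a point): Cold plate: low white box, fixed, 180 mm (x, the long way) by 100 mm (y), aluminium top 160 x 86 mm, 35 mm above the bench, on the other side of the tray from the mat. The point is the centre of the aluminium top, z up. The rack's y goes along the plate's x, either way round.
- tip_box_c (a point): Bystander, leave alone: ivory pipette-tip box with a pink hole-patterned top, 82 x 120 x 63 mm, loose, standing beyond the tray. The point is its centre, 30 mm above the bench.
- beaker_c (a point): Bystander, leave alone: empty glass beaker, 68 mm diameter, 85 mm tall, loose, standing beyond the tray. The point is its centre, 42 mm above the bench.

How it is judged:
By the outcome, as a careful person would: the job done as asked, in the order asked, and still so for the second after the job is handed in, with the robot touching nothing.
It also fails if it takes over 144 s, if anything falls off the work surface, if the arm or the gripper's body presses on something with over 40 N, if the wrist force passes 120 N, or if a joint passes its speed limit or range.

## Working session

There is one attempt and no reset: what is moved stays moved. The work goes in short steps, Python scripts to look and compute and a shell command to move; the robot and the scene stay as the last step left them, time stands still between calls to the robot, and variables do not carry over. Pictures are saved under pics/ and viewed, at most 14 in all, crops included, and the job is handed in when it is done.

```bash
mkdir -p pics
cat > h.py <<'E'
from rig import ctrl, viewer, models
import numpy as np, cv2
from scipy.spatial.transform import Rotation as R
def cap(n,f=None):
    d=viewer.capture(n)
    if f: cv2.imwrite('pics/'+f,cv2.cvtColor(d['color'],cv2.COLOR_RGB2BGR))
    return d
def foc(d): return 240/np.tan(np.radians(d['vertical_fov'])/2)
def ray(d,u,v,z):
    P=np.array(d['pose']);r=P[:3,:3]@[(u-d['cx'])/foc(d),(v-d['cy'])/foc(d),1]
    return P[:3,3]+r*(z-P[2,3])/r[2]
def proj(d,p):
    P=np.array(d['pose']);c=P[:3,:3].T@(np.array(p)-P[:3,3]);return c[:2]/c[2]*foc(d)+[d['cx'],d['cy']]
def q():
    s=ctrl.sense();w,x,y,z=s['ee_rot'];return s,R.from_quat([x,y,z,w]).as_matrix()
E
python3 - <<'E'
from h import *
s,M=q();print(s);print(M.round(3))
for c in ['scene','top']:
    d=cap(c,c+'0.png');print(c,np.array(d['pose']).round(3).tolist(),foc(d),d['cx'],d['cy'])
    for n in ['round_bottle_c','square_bottle_c','wide_jar_c','rack_c','tray','tip_box_c','beaker_c']:
        print(n,[(np.round(b['at'],0).tolist(),round(b['p'],2)) for b in models.boxes_of(c,n)[:2]])
E
```

```text
{'time_s': 0.0, 'joints': array([-1.44741061e+00,  3.13472694e-01,  1.49844210e+00,  4.81365506e-06,
        1.33101972e+00, -2.23392452e-01]), 'dq': array([-2.53345791e-03,  1.07313712e-04,  1.56748573e-03, -1.53902996e-03,
       -1.65571586e-05, -2.54252409e-04]), 'tau': array([ 6.43055341e-05, -4.12267256e+01, -2.59741348e+01, -1.96564483e-04,
        4.21210541e-03,  1.48708182e-05]), 'eef_pos': array([ 178.39176513, -493.4829691 ,  230.72158397]), 'ee_rot': array([-6.69972958e-04,  9.85005612e-01,  1.72520997e-01,  3.58693653e-05]), 'force': array([ 0.41160807, -0.50795981, -0.39851702]), 'wrist_torque': array([-0.01123068,  0.0165685 , -0.05394548]), 'grip_force': 0.0, 'grip_width': 0.9992933932736733}
[[ 0.94   0.34  -0.   ]
 [ 0.34  -0.94   0.001]
 [ 0.    -0.001 -1.   ]]
scene [[-0.597, 0.663, -0.451, 1161.244], [0.802, 0.498, -0.33, 404.182], [0.006, -0.559, -0.829, 1055.255], [0.0, 0.0, 0.0, 1.0]] 542.9054578537696 320.84904438216324 240.64902532350825
round_bottle_c [([520.0, 90.0, 83.0], 0.64)]
square_bottle_c [([521.0, -36.0, 67.0], 0.57)]
wide_jar_c [([512.0, 27.0, 79.0], 0.96)]
rack_c []
tray [([585.0, 36.0, 4.0], 0.66)]
tip_box_c [([794.0, -52.0, 62.0], 0.7)]
beaker_c [([749.0, 110.0, 51.0], 0.56)]
top [[0.022, -0.998, 0.064, 528.864], [-1.0, -0.021, 0.019, -16.176], [-0.017, -0.064, -0.998, 1147.327], [0.0, 0.0, 0.0, 1.0]] 550.8365325102642 324.76355522423876 232.46371599614346
round_bottle_c [([502.0, 79.0, 103.0], 0.82)]
square_bottle_c [([505.0, -44.0, 83.0], 0.67)]
wide_jar_c [([501.0, 20.0, 84.0], 0.56)]
rack_c [([561.0, 35.0, 38.0], 0.59)]
tray [([565.0, 14.0, 1.0], 0.65)]
tip_box_c [([769.0, -60.0, 63.0], 0.79)]
beaker_c [([766.0, 118.0, 39.0], 0.69)]
```

View pics/top0.png

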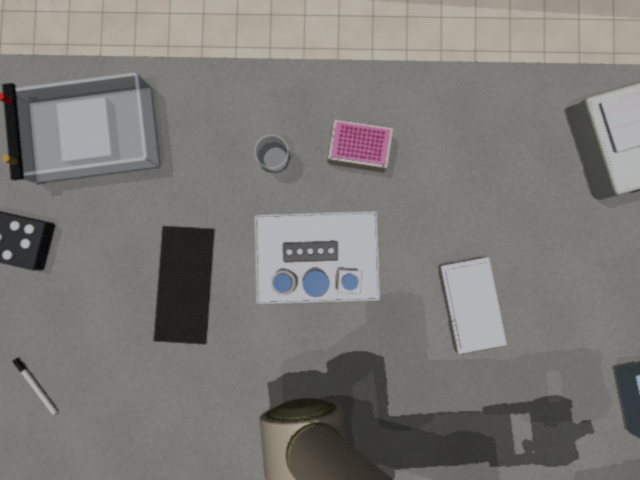

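View pics/scene0.png

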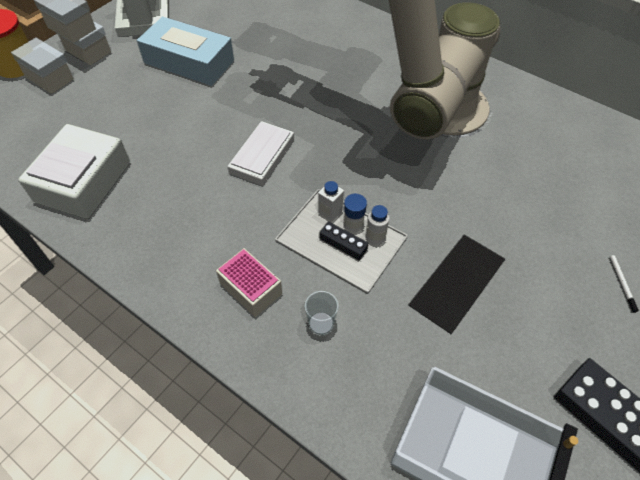

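Top view: round bottle cap (284,281), jar (316,281), square (349,281), rack (310,251), mat on the left (185,285), plate on the right (474,306). I'll refine these by segmentation.

Run:
```python
from h import *
d=cap('top');s=cap('scene')
im=cv2.cvtColor(d['color'],cv2.COLOR_RGB2HSV)
def comp(mask,box):
    x0,y0,x1,y1=box;m=np.zeros_like(mask);m[y0:y1,x0:x1]=mask[y0:y1,x0:x1]
    n,l,st,c=cv2.connectedComponentsWithStats(m)
    i=1+np.argmax(st[1:,4]);ys,xs=np.where(l==i)
    r=cv2.minAreaRect(np.c_[xs,ys].astype(np.float32));return c[i],st[i],r,np.c_[xs,ys]
def yaw(d,pts,z):
    w=np.array([ray(d,*p,z)[:2] for p in pts],np.float32);r=cv2.minAreaRect(w);return r
blue=((im[...,0]>95)&(im[...,0]<130)&(im[...,1]>90)&(im[...,2]>60)).astype(np.uint8)
for n,b,z in [('round',(265,262,300,298),104),('jar',(300,262,332,300),88),('sq',(333,262,370,300),102)]:
    c,st,r,p=comp(blue,b);print(n,c.round(1),st.tolist(),ray(d,*(np.array(st[:2])+(st[2:4]-1)/2),z).round(1),ray(d,*c,z).round(1))
g=cv2.cvtColor(d['color'],cv2.COLOR_RGB2GRAY)
for n,m,b,z in [('mat',g<50,(145,215,225,355),4),('plate',g>150,(430,250,515,360),35),('tray',g>150,(245,200,390,310),10),('rack',g<110,(278,238,343,266),34)]:
    c,st,r,p=comp(m.astype(np.uint8),b);print(n,st.tolist(),[np.round(v,1) for v in yaw(d,p,z)])
x=cv2.resize(d['color'][195:315,235:395],None,fx=5,fy=5,interpolation=2);cv2.imwrite('pics/c1.png',x[...,::-1])
```

```text
round [282.1 282.3] [274, 274, 17, 18, 231] [499.   82.2 104. ] [499.3  82.  104. ]
jar [315.5 282.8] [304, 271, 24, 25, 483] [499.   19.4  88. ] [499.4  19.5  88. ]
sq [349.5 281.3] [343, 275, 14, 14, 155] [503.6 -45.2 102. ] [503.9 -45.2 102. ]
mat [155, 227, 59, 116, 5803] [array([487.9, 295.4]), array([106.5, 236.1]), np.float64(87.9)]
plate [442, 258, 64, 96, 4322] [array([ 460.8, -295.3]), array([177.1,  97.4]), np.float64(11.7)]
tray [255, 211, 125, 93, 8100] [array([550.3,  21.6]), array([183.5, 253.3]), np.float64(3.0)]
rack [283, 241, 55, 21, 862] [array([562. ,  33.7]), array([ 39. , 109.6]), np.float64(3.0)]
```

View pics/c1.png

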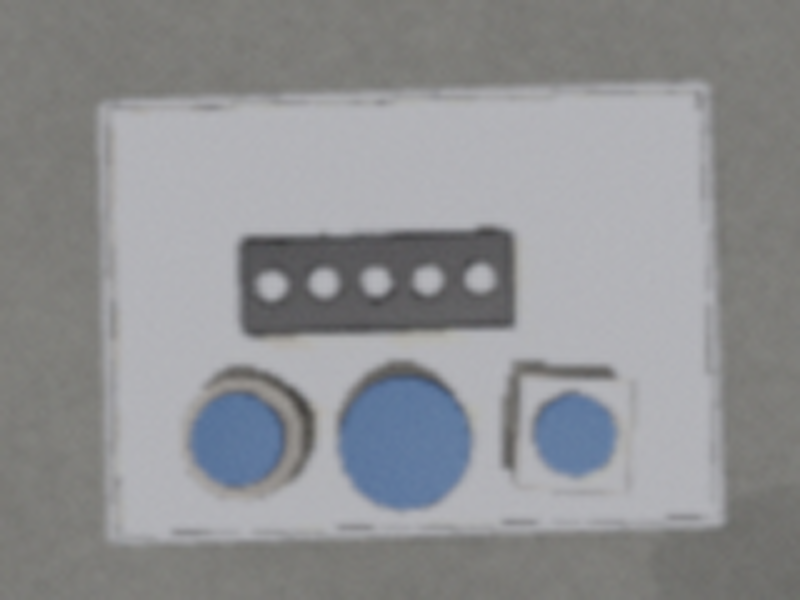

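Measurements agree with the tray geometry (tray yaw +3°, row 50 mm behind centre, 64 mm apart). Next I turn the tool to closing along tray x and take it over the row.

```bash
cat >> h.py <<'E'
def to(x,y,z=None,yaw=None):
    "tool-frame shift (mm) to world x,y,z and turn to tool-x yaw (deg)"
    s,M=q();p=s['eef_pos'];t=np.array([x,y,p[2] if z is None else z])
    cy=np.degrees(np.arctan2(M[1,0],M[0,0]))
    print('t',round(s['time_s'],2),'pos',p.round(1),'yaw',round(cy,2),'w',round(s['grip_width'],3),'F',s['force'].round(1),'-> shift',(M.T@(t-p)).round(1), 'turn', None if yaw is None else round(np.radians(cy-yaw),3))
E
python3 -m pendant '0 0 0 -0.182; 0 0 0 -0.182; 0 0 0 -0.182; 0 0 0 -0.182; 0 0 0 -0.182; 0 0 0 -0.182; 0 0 0 -0.182; 0 0 0 0'
python3 -c "
from h import *
to(499.3,82.3,250,93)"
```

```text
time_s: 1.9
eef_pos: [178.4, -493.8, 231.3]
ee_rot: [-0.0, 0.69, 0.724, -0.0]
force: [0.9, -0.1, -0.0]
grip_width: 0.999
grip_force: 0.0
t 1.9 pos [ 178.4 -493.8  231.3] yaw 92.77 w 0.999 F [ 0.9 -0.1 -0. ] -> shift [559.9 348.3 -18.7] turn -0.004
```

```bash
python3 -m pendant '0.027 0.041 -0.01 0; 0.027 0.041 -0.01 0; 0.027 0.041 -0.01 0; 0.027 0.041 -0.01 0; 0.027 0.041 -0.01 0; 0.027 0.041 0 0;0.027 0.041 0 0; 0 0 0 0;0 0 0 0'
python3 - <<'E'
from h import *
to(499.3,82.3,250,93)
d=cap('wrist','w1.png');print(np.array(d['pose']).round(3).tolist(),foc(d))
for p in [(460.8,-295.3,35)]: print(proj(d,p))
E
```

```text
time_s: 3.02
eef_pos: [455.3, -290.9, 281.2]
ee_rot: [-0.0, 0.69, 0.724, -0.0]
force: [0.3, -0.3, 0.4]
grip_width: 1.0
grip_force: 0.0
t 3.02 pos [ 455.3 -290.9  281.2] yaw 92.73 w 1.0 F [ 0.3 -0.3  0.4] -> shift [370.7  61.8  31.2] turn -0.005
[[0.999, 0.047, 0.013, 451.64], [0.048, -0.959, -0.278, -220.242], [-0.001, 0.278, -0.96, 424.738], [0.0, 0.0, 0.0, 1.0]] 350.90260673380055
[327.29515056 207.41642784]
```

View pics/w1.png

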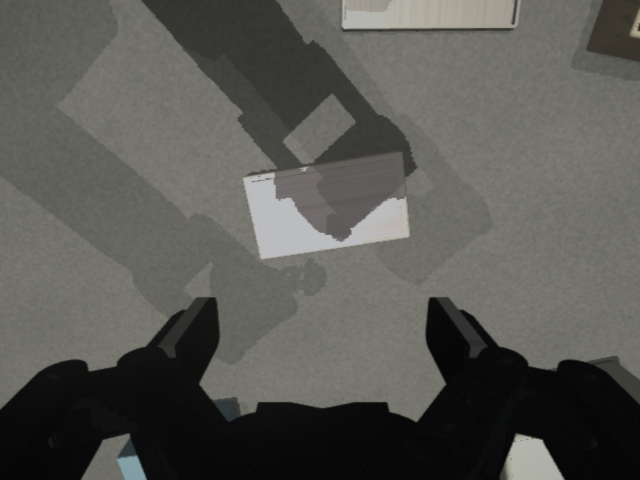

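Wrist view: plate with corners ≈ (244,178), (402,153), (409,236), (261,259), and the side facing the camera along the upper edge. Project these at z=35.

Run:
```python
from h import *
d=cap('wrist')
W=np.array([ray(d,*p,35)[:2] for p in [(244,178),(402,153),(409,236),(261,259)]]);print(W.round(1),W.mean(0))
print(cv2.minAreaRect(W.astype(np.float32)))
x=cv2.resize(d['color'][140:270,230:425],None,fx=4,fy=4,interpolation=2);cv2.imwrite('pics/c2.png',x[...,::-1])
to(499.3,82.3,250,93)
```

```text
[[ 367.2 -267.3]
 [ 538.  -232.3]
 [ 556.4 -324.5]
 [ 385.9 -360.8]] [ 461.88788653 -296.22729952]
((461.9486999511719, -296.564453125), (174.80148315429688, 95.42227172851562), 11.579456329345703)
t 3.12 pos [ 454.9 -291.4  281.3] yaw 92.71 w 1.002 F [1.2 0.7 0.2] -> shift [371.2  62.   31.3] turn -0.005
```

View pics/c2.png

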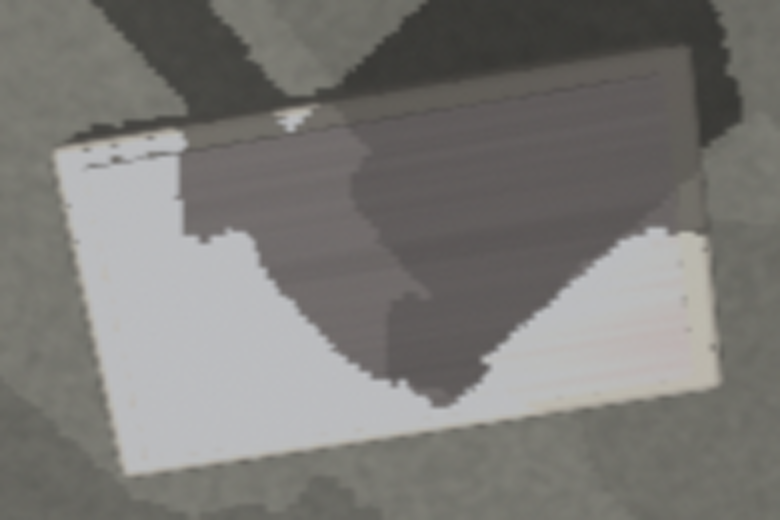

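```bash
python3 -m pendant '0.041 0.007 0 0; 0.041 0.007 0 0; 0.041 0.007 0 0; 0.041 0.007 0 0; 0.041 0.007 0 0; 0.041 0.007 0 0; 0.041 0.007 0 0; 0.041 0.006 0 0;0.041 0.007 0 -0.005; 0 0 0 0'
python3 - <<'E'
from h import *
to(499.3,82.3,48,93)
d=cap('wrist','w2.png')
for p in [(499.2,82.3,104),(499.3,19.4,88),(503.7,-45.1,102)]: print(proj(d,p).round(1))
m=cv2.cvtColor(d['color'],cv2.COLOR_RGB2HSV);b=((m[...,0]>95)&(m[...,0]<130)&(m[...,1]>90)&(m[...,2]>60)).astype(np.uint8)
n,l,st,c=cv2.connectedComponentsWithStats(b)
for i in range(1,n):
    if st[i,4]>150: print(st[i],c[i].round(1),ray(d,*c[i],100).round(1))
E
```

```text
time_s: 4.38
eef_pos: [499.0, 82.1, 281.4]
ee_rot: [-0.0, 0.687, 0.727, 0.0]
force: [-0.1, -0.6, 0.5]
grip_width: 1.0
grip_force: 0.0
t 4.38 pos [499.   82.1 281.4] yaw 93.2 w 1.0 F [-0.1 -0.6  0.5] -> shift [2.000e-01 3.000e-01 2.334e+02] turn 0.003
[322.8 216.4]
[319.3 272.8]
[320.1 335.8]
[ 305  197   37   37 1039] [323.1 215.1] [499.5  82.6 100. ]
[ 295  249   49   47 1791] [319.3 271.8] [499.1  25.2 100. ]
[306 322  30  28 625] [320.5 335.4] [504.2 -45.8 100. ]
```

View pics/w2.png

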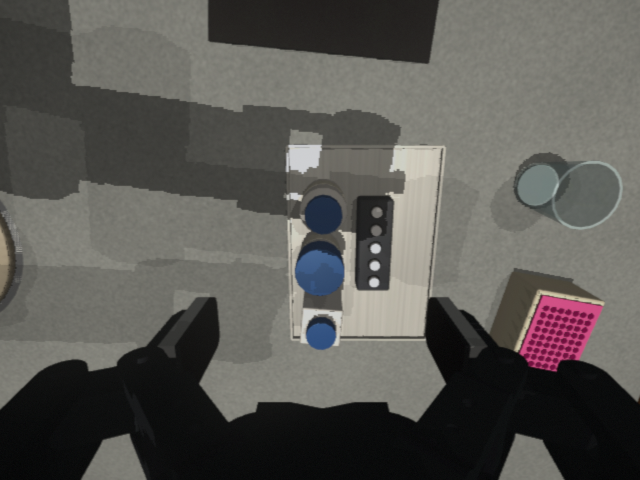

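Wrist view confirms: caps at (323,215), (319,272), (320,335), all within about 1 mm of the prediction. Descend on the round bottle and grip.

```bash
python3 -m pendant '0 0 0.05 0; 0 0 0.05 0; 0 0 0.05 0; 0 0 0.05 0; 0 0 0.025 0;0 0 0.008 0; 0 0 0 0'
python3 -m pendant '0 0 0 0; 0 0 0 0; 0 0 0 0; 0 0 0 0; 0 0 0 0; 0 0 0 0' 0 35
python3 -m pendant '0 0 -0.01 0; 0 0 -0.03 0; 0 0 -0.03 0; 0 0 0 0'
python3 -c "
from h import *
to(568,292,50,93)"
```

```text
time_s: 5.3
eef_pos: [499.4, 80.2, 48.8]
ee_rot: [0.0, 0.688, 0.726, 0.0]
force: [0.5, 0.4, -0.4]
grip_width: 1.002
grip_force: 0.0
time_s: 6.05
eef_pos: [499.7, 80.9, 49.3]
ee_rot: [0.001, 0.687, 0.726, 0.0]
force: [0.3, 0.1, 5.1]
grip_width: 0.553
grip_force: 35.4
time_s: 6.55
eef_pos: [500.1, 81.0, 120.4]
ee_rot: [0.002, 0.687, 0.726, 0.001]
force: [0.7, -0.8, -2.4]
grip_width: 0.553
grip_force: 36.8
t 6.55 pos [500.1  81.  120.4] yaw 93.16 w 0.553 F [ 0.7 -0.8 -2.4] -> shift [207.   79.1  70.6] turn 0.003
```

```bash
python3 -m pendant '0.0345 0.013 0 0; 0.0345 0.013 0 0; 0.0345 0.013 0 0; 0.0345 0.013 0 0; 0.0345 0.013 0 0; 0.0345 0.013 0 0; 0 0 0 0'
python3 -m pendant '0 0 0.03 0; 0 0 0.025 0; 0 0 0.01 0; 0 0 0.004 0; 0 0 0 0;0 0 0 0'
python3 -c "
from h import *
to(568,292,50,93)"
```

```text
time_s: 7.42
eef_pos: [565.0, 293.8, 116.4]
ee_rot: [-0.001, 0.686, 0.727, -0.001]
force: [-0.7, -1.0, -2.0]
grip_width: 0.55
grip_force: 36.9
time_s: 8.18
eef_pos: [566.0, 292.0, 50.0]
ee_rot: [0.0, 0.687, 0.726, 0.001]
force: [0.5, 0.0, -2.4]
grip_width: 0.544
grip_force: 36.8
t 8.18 pos [566. 292.  50.] yaw 93.15 w 0.544 F [ 0.5  0.  -2.4] -> shift [-0.1  2.  -0. ] turn 0.003
```

```bash
python3 -m pendant '0 0 0.001 0; 0 0 0 0'
python3 -m pendant '0 0 0 0; 0 0 0 0; 0 0 0 0; 0 0 0 0' 0.75
python3 -m pendant '0 0 -0.03 0; 0 0 -0.04 0; 0 0 -0.03 0; 0 0 0 0'
python3 -c "
from h import *
to(499.3,19.4,51,93)"
```

```text
time_s: 8.43
eef_pos: [566.0, 292.1, 49.3]
ee_rot: [0.0, 0.687, 0.726, 0.001]
force: [-1.0, -0.8, 4.5]
grip_width: 0.55
grip_force: 37.4
time_s: 8.93
eef_pos: [565.6, 292.0, 48.2]
ee_rot: [-0.0, 0.687, 0.726, -0.0]
force: [-0.6, 0.0, 0.1]
grip_width: 0.752
grip_force: 0.0
time_s: 9.43
eef_pos: [566.6, 292.3, 150.7]
ee_rot: [0.001, 0.687, 0.726, 0.002]
force: [0.2, -0.5, -0.2]
grip_width: 0.752
grip_force: 0.0
t 9.43 pos [566.6 292.3 150.7] yaw 93.15 w 0.752 F [ 0.2 -0.5 -0.2] -> shift [-268.9  -82.6   99. ] turn 0.003
```

```bash
python3 -m pendant '-0.0384 -0.0118 0 0; -0.0384 -0.0118 0 0; -0.0384 -0.0118 0 0; -0.0384 -0.0118 0 0; -0.0384 -0.0118 0 0; -0.0384 -0.0118 0 0; -0.0384 -0.0118 0 0; 0 0 0 0;0 0 0 0' 1
python3 - <<'E'
from h import *
to(499.3,19.4,51,93)
d=cap('top','t2.png')
E
python3 -m pendant '0 0 0.04 0; 0 0 0.04 0; 0 0 0.019 0; 0 0 0 0'
python3 -c "
from h import *
to(499.3,19.4,51,93)"
```

```text
time_s: 10.55
eef_pos: [497.7, 19.5, 147.7]
ee_rot: [-0.001, 0.687, 0.726, -0.0]
force: [-1.1, 0.2, -0.5]
grip_width: 0.997
grip_force: 0.0
t 10.55 pos [497.7  19.5 147.7] yaw 93.14 w 0.997 F [-1.1  0.2 -0.5] -> shift [-0.2  1.7 96.7] turn 0.003
time_s: 11.1
eef_pos: [497.2, 20.0, 48.1]
ee_rot: [-0.001, 0.687, 0.727, -0.001]
force: [0.4, -0.5, 0.8]
grip_width: 0.996
grip_force: 0.0
t 11.1 pos [497.2  20.   48.1] yaw 93.23 w 0.996 F [ 0.4 -0.5  0.8] -> shift [-0.8  2.  -2.9] turn 0.004
```

View pics/t2.png

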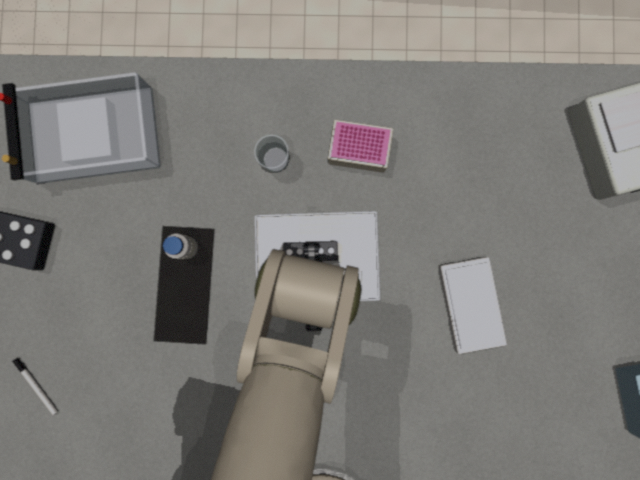

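Round bottle stands on the mat (176,246). Centre on the jar and grip.

```bash
python3 -m pendant '0 0.0015 -0.002 0; 0 0 0 0;0 0 0 0'
python3 -m pendant '0 0 0 0; 0 0 0 0; 0 0 0 0; 0 0 0 0; 0 0 0 0' 0 35
python3 -m pendant '0 0 -0.01 0; 0 0 -0.03 0; 0 0 -0.03 0; 0 0 0 0'
python3 -c "
from h import *
to(488,295,50,93)"
```

```text
time_s: 11.48
eef_pos: [499.7, 19.1, 51.9]
ee_rot: [0.0, 0.687, 0.726, 0.0]
force: [-0.7, 0.1, 0.5]
grip_width: 1.0
grip_force: 0.0
time_s: 12.1
eef_pos: [499.5, 19.1, 51.5]
ee_rot: [0.0, 0.687, 0.726, 0.0]
force: [0.2, -0.8, 4.5]
grip_width: 0.599
grip_force: 36.4
time_s: 12.6
eef_pos: [500.4, 19.0, 123.1]
ee_rot: [0.002, 0.687, 0.726, 0.001]
force: [0.4, -0.3, -1.7]
grip_width: 0.598
grip_force: 37.2
t 12.6 pos [500.4  19.  123.1] yaw 93.15 w 0.598 F [ 0.4 -0.3 -1.7] -> shift [276.4   2.6  72.8] turn 0.003
```

```bash
python3 -m pendant '0.0395 0 0 0; 0.0395 0 0 0; 0.0395 0 0 0; 0.0395 0 0 0; 0.0395 0 0 0; 0.0395 0 0 0; 0.0395 0 0 0; 0 0 0 0'
python3 -m pendant '0 0 0.03 0; 0 0 0.025 0; 0 0 0.01 0; 0 0 0.004 0; 0 0 0.001 0;0 0 0 0'
python3 -m pendant '0 0 0 0; 0 0 0 0; 0 0 0 0; 0 0 0 0' 0.78
python3 -m pendant '0 0 -0.03 0; 0 0 -0.04 0; 0 0 -0.03 0; 0 0 0 0'
python3 -c "
from h import *
to(503.8,-45.2,48,93)"
```

```text
time_s: 13.6
eef_pos: [483.1, 297.0, 119.7]
ee_rot: [-0.001, 0.686, 0.727, -0.001]
force: [-0.1, -0.4, -1.4]
grip_width: 0.598
grip_force: 37.2
time_s: 14.35
eef_pos: [484.5, 295.3, 51.9]
ee_rot: [0.0, 0.687, 0.726, 0.0]
force: [0.9, 0.8, -1.5]
grip_width: 0.6
grip_force: 37.1
time_s: 14.85
eef_pos: [484.2, 295.2, 51.4]
ee_rot: [0.0, 0.687, 0.726, 0.0]
force: [-0.2, -0.5, 0.4]
grip_width: 0.783
grip_force: 0.0
time_s: 15.35
eef_pos: [485.1, 295.6, 153.5]
ee_rot: [0.001, 0.687, 0.726, 0.002]
force: [0.1, 0.4, -1.1]
grip_width: 0.78
grip_force: 0.0
t 15.35 pos [485.1 295.6 153.5] yaw 93.16 w 0.78 F [ 0.1  0.4 -1.1] -> shift [-341.4   -0.6  105.1] turn 0.003
```

```bash
python3 -m pendant '-0.0427 0 0 0; -0.0427 0 0 0; -0.0427 0 0 0; -0.0427 0 0 0; -0.0427 0 0 0; -0.0427 0 0 0; -0.0427 0 0 0; -0.0427 0 0 0; 0 0 0 0; 0 0 0 0' 1
python3 -m pendant '0 0 0.04 0; 0 0 0.04 0; 0 0 0.018 0; 0 0 0 0;0 0 0 0'
python3 -c "
from h import *
to(503.8,-45.2,48,93)"
```

```text
time_s: 16.6
eef_pos: [502.6, -45.4, 150.6]
ee_rot: [-0.001, 0.687, 0.726, -0.0]
force: [0.4, -0.1, -0.7]
grip_width: 1.001
grip_force: 0.0
time_s: 17.23
eef_pos: [503.4, -45.4, 54.1]
ee_rot: [0.001, 0.687, 0.727, 0.0]
force: [0.9, 0.9, 0.2]
grip_width: 1.0
grip_force: 0.0
t 17.23 pos [503.4 -45.4  54.1] yaw 93.2 w 1.0 F [0.9 0.9 0.2] -> shift [0.2 0.4 6.1] turn 0.004
```

```bash
python3 -m pendant '0 0 0.0055 0; 0 0 0 0;0 0 0 0'
python3 -m pendant '0 0 0 0; 0 0 0 0; 0 0 0 0; 0 0 0 0; 0 0 0 0' 0 35
python3 -m pendant '0 0 -0.01 0; 0 0 -0.03 0; 0 0 -0.03 0; 0 0 0 0; 0 0 0 0'
python3 -c "
from h import *
to(406,297,50,93)"
```

```text
time_s: 17.6
eef_pos: [503.1, -45.9, 48.0]
ee_rot: [0.0, 0.687, 0.726, 0.0]
force: [0.1, -0.9, 0.1]
grip_width: 0.999
grip_force: 0.0
time_s: 18.23
eef_pos: [503.2, -46.0, 48.0]
ee_rot: [0.0, 0.687, 0.726, 0.0]
force: [-0.1, -0.3, 5.2]
grip_width: 0.526
grip_force: 34.4
time_s: 18.85
eef_pos: [502.4, -45.7, 116.9]
ee_rot: [-0.001, 0.687, 0.726, -0.0]
force: [-0.1, -0.7, -2.0]
grip_width: 0.525
grip_force: 35.1
t 18.85 pos [502.4 -45.7 116.9] yaw 93.15 w 0.525 F [-0.1 -0.7 -2. ] -> shift [347.4 -77.3  67.3] turn 0.003
```

```bash
python3 -m pendant '0.0386 -0.0086 0 0; 0.0386 -0.0086 0 0; 0.0386 -0.0086 0 0; 0.0386 -0.0086 0 0; 0.0386 -0.0086 0 0; 0.0386 -0.0086 0 0; 0.0386 -0.0086 0 0; 0.0386 -0.0086 0 0; 0.0386 -0.0086 0 0; 0 0 0 0'
python3 -m pendant '0 0 0.03 0; 0 0 0.025 0; 0 0 0.01 0; 0 0 0.004 0; 0 0 0.001 0;0 0 0 0'
python3 -m pendant '0 0 0 0; 0 0 0 0; 0 0 0 0; 0 0 0 0' 0.75
python3 -m pendant '0 0 -0.03 0; 0 0 -0.04 0; 0 0 -0.03 0; 0 0 0 0;0 0 0 0'
python3 -c "
from h import *
to(562,33.7,80,93)"
```

```text
time_s: 20.1
eef_pos: [405.1, 298.2, 116.4]
ee_rot: [-0.001, 0.686, 0.727, -0.001]
force: [-0.1, -0.1, -2.2]
grip_width: 0.525
grip_force: 35.1
time_s: 20.85
eef_pos: [406.9, 296.8, 48.4]
ee_rot: [0.0, 0.687, 0.726, 0.0]
force: [0.2, 0.3, -0.5]
grip_width: 0.525
grip_force: 35.1
time_s: 21.35
eef_pos: [406.7, 296.7, 47.9]
ee_rot: [0.0, 0.687, 0.726, 0.0]
force: [-0.2, 0.2, -0.2]
grip_width: 0.752
grip_force: 0.0
time_s: 21.98
eef_pos: [406.2, 296.5, 147.0]
ee_rot: [-0.0, 0.687, 0.726, -0.001]
force: [-0.2, 0.1, -0.5]
grip_width: 0.749
grip_force: 0.0
t 21.98 pos [406.2 296.5 147. ] yaw 93.15 w 0.749 F [-0.2  0.1 -0.5] -> shift [-271.   141.2   67. ] turn 0.003
```

```bash
python3 -m pendant '-0.0387 0.0202 0 0; -0.0387 0.0202 0 0; -0.0387 0.0202 0 0; -0.0387 0.0202 0 0; -0.0387 0.0202 0 0; -0.0387 0.0202 0 0; -0.0387 0.0202 0 0; 0 0 0 0; 0 0 0 0' 1
python3 - <<'E'
from h import *
to(562,33.7,80,93)
d=cap('wrist','w3.png');t=cap('top','t3.png')
print(proj(d,(562,33.7,34)))
m=cv2.cvtColor(t['color'],cv2.COLOR_RGB2HSV);b=((m[...,0]>95)&(m[...,0]<130)&(m[...,1]>90)&(m[...,2]>60)).astype(np.uint8)[:,150:220]
n,l,st,c=cv2.connectedComponentsWithStats(b)
for i in range(1,n):
    if st[i,4]>80: print(st[i],c[i].round(1),ray(t,c[i][0]+150,c[i][1],{0:102,1:104}.get(i,88)).round(1))
E
```

```text
time_s: 23.1
eef_pos: [561.9, 34.6, 146.8]
ee_rot: [-0.001, 0.687, 0.726, -0.001]
force: [0.0, 0.7, 0.2]
grip_width: 0.999
grip_force: 0.0
t 23.1 pos [561.9  34.6 146.8] yaw 93.16 w 0.999 F [0.  0.7 0.2] -> shift [-0.9  0.1 66.8] turn 0.003
[322.92565113 236.14015902]
[ 13 237  20  17 279] [ 22.2 244.9] [565.6 293.5 104. ]
[  9 274  28  28 612] [ 22.1 287.7] [483.9 295.2  88. ]
[  9 321  18  16 204] [ 18.  328.4] [406.1 300.1  88. ]
```

View pics/w3.png

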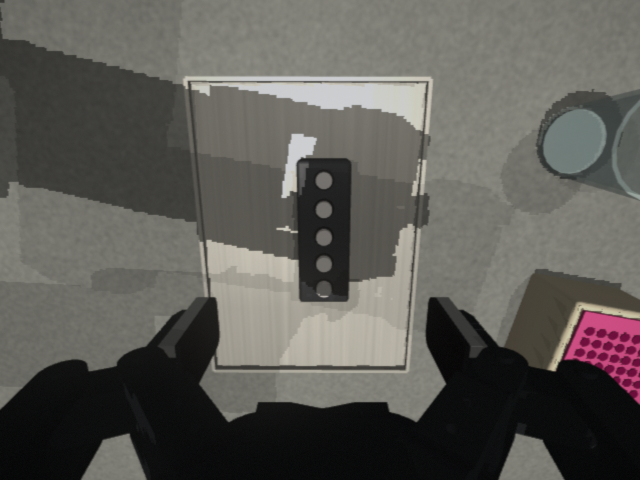

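View pics/t3.png

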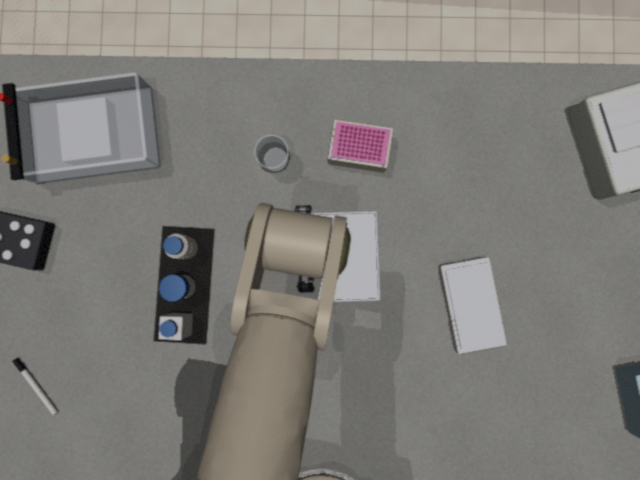

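All three containers stand on the mat; the rack's centre cap (324,237) is where predicted. Descend on the rack.

```bash
python3 -m pendant '-0.0005 0 0.04 0; 0 0 0.04 0; 0 0 0.035 0; 0 0 0.015 0;0 0 0.01 0;0 0 0 0;0 0 0 0'
python3 -m pendant '0 0 0 0; 0 0 0 0; 0 0 0 0; 0 0 0 0; 0 0 0 0;0 0 0 0' 0 35
python3 -m pendant '0 0 -0.01 0; 0 0 -0.03 0; 0 0 -0.04 0; 0 0 -0.04 0; 0 0 0 0;0 0 0 0'
python3 -c "
from h import *
to(461.7,-296,60,11.6)"
```

```text
time_s: 24.08
eef_pos: [563.3, 33.5, 8.8]
ee_rot: [0.001, 0.687, 0.726, 0.001]
force: [-0.4, 0.6, -0.4]
grip_width: 1.002
grip_force: 0.0
time_s: 24.82
eef_pos: [563.0, 33.5, 8.2]
ee_rot: [0.0, 0.687, 0.726, 0.0]
force: [-0.1, 0.7, 5.0]
grip_width: 0.458
grip_force: 37.3
time_s: 25.58
eef_pos: [562.1, 33.6, 127.0]
ee_rot: [-0.001, 0.687, 0.726, -0.001]
force: [0.4, -0.3, -1.6]
grip_width: 0.459
grip_force: 36.6
t 25.57 pos [562.1  33.6 127. ] yaw 93.15 w 0.459 F [ 0.4 -0.3 -1.6] -> shift [-323.6 -118.2   67. ] turn 1.423
```

```bash
python3 -m pendant '-0.0405 -0.0148 0 0; -0.0405 -0.0148 0 0; -0.0405 -0.0148 0 0; -0.0405 -0.0148 0 0; -0.0405 -0.0148 0 0; -0.0405 -0.0148 0 0; -0.0405 -0.0148 0 0; -0.0405 -0.0148 0 0; 0 0 0 0'
python3 -m pendant '0 0 0 0.178; 0 0 0 0.178; 0 0 0 0.178; 0 0 0 0.178; 0 0 0 0.178; 0 0 0 0.178; 0 0 0 0.178; 0 0 0 0.178; 0 0 0 0;0 0 0 0'
python3 - <<'E'
from h import *
to(461.7,-296,39.2,11.6)
d=cap('wrist','w4.png');t=cap('top','t4.png')
E
```

```text
time_s: 26.7
eef_pos: [460.9, -298.3, 126.2]
ee_rot: [-0.001, 0.689, 0.725, -0.0]
force: [1.3, 0.3, -1.2]
grip_width: 0.465
grip_force: 36.5
time_s: 27.95
eef_pos: [462.3, -295.8, 127.3]
ee_rot: [-0.0, 0.995, 0.103, -0.0]
force: [-0.1, -0.2, -1.5]
grip_width: 0.462
grip_force: 36.6
t 27.95 pos [ 462.3 -295.8  127.3] yaw 11.79 w 0.462 F [-0.1 -0.2 -1.5] -> shift [-0.6  0.1 88.1] turn 0.003
```

View pics/w4.png

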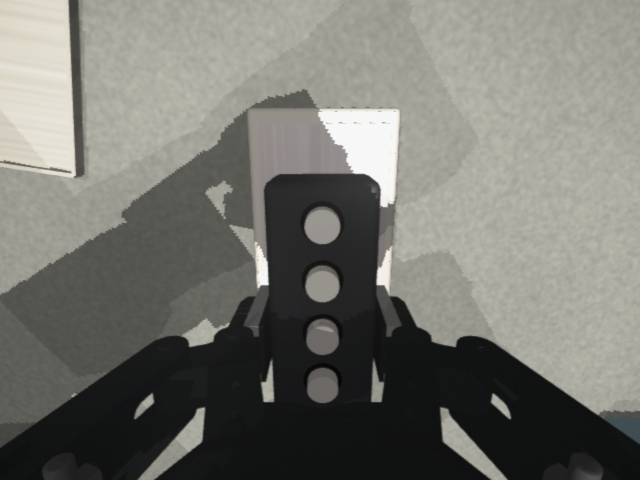

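The rack is held squarely, aligned with the plate (plate edges 250–400, rack 265–380). Lower it.

```bash
python3 -m pendant '-0.0005 0 0.03 0; 0 0 0.03 0; 0 0 0.018 0; 0 0 0.006 0;0 0 0.002 0;0 0 0 0;0 0 0 0'
python3 -m pendant '0 0 0.001 0; 0 0 0.001 0; 0 0 0 0'
python3 -c "
from h import *
to(461.7,-296,39.2,11.6)"
```

```text
time_s: 28.92
eef_pos: [462.0, -296.8, 42.4]
ee_rot: [0.0, 0.995, 0.101, 0.0]
force: [0.2, 0.3, -1.9]
grip_width: 0.463
grip_force: 36.5
time_s: 29.3
eef_pos: [461.8, -296.5, 39.7]
ee_rot: [-0.0, 0.995, 0.101, -0.0]
force: [-0.9, -0.2, -1.0]
grip_width: 0.462
grip_force: 36.5
t 29.3 pos [ 461.8 -296.5   39.7] yaw 11.56 w 0.462 F [-0.9 -0.2 -1. ] -> shift [ 0.  -0.5  0.5] turn -0.001
```

```bash
python3 -m pendant '0 0 0.001 0; 0 0 0 0'
python3 -m pendant '0 0 0 0; 0 0 0 0; 0 0 0 0; 0 0 0 0' 0.8
python3 -m pendant '0 0 -0.03 0; 0 0 -0.04 0; 0 0 -0.04 0; 0 0 -0.04 0;0 0 0 0'
python3 -m pendant '0 0 -0.02 -0.178; 0 0 0 -0.178; 0 0 0 -0.178; 0 0 0 -0.178; 0 0 0 -0.178; 0 0 0 -0.178; 0 0 0 -0.178; 0 0 0 -0.177; 0 0 0 0'
python3 - <<'E'
from h import *
to(406.2,296.7,48,93.15)
d=cap('wrist','w5.png');d=cap('top');x=cv2.resize(d['color'][240:370,400:560],None,fx=4,fy=4,interpolation=2);cv2.imwrite('pics/c5.png',x[...,::-1])
E
```

```text
time_s: 29.55
eef_pos: [461.9, -296.7, 39.2]
ee_rot: [0.0, 0.995, 0.101, 0.0]
force: [-1.8, 1.6, 4.7]
grip_width: 0.459
grip_force: 37.1
time_s: 30.05
eef_pos: [461.8, -296.6, 38.7]
ee_rot: [-0.0, 0.995, 0.101, -0.0]
force: [0.3, -0.4, -0.1]
grip_width: 0.8
grip_force: 0.0
time_s: 30.68
eef_pos: [462.7, -297.4, 191.7]
ee_rot: [0.002, 0.995, 0.101, 0.002]
force: [0.7, -0.2, -1.0]
grip_width: 0.802
grip_force: 0.0
time_s: 31.8
eef_pos: [461.6, -296.4, 207.7]
ee_rot: [-0.001, 0.688, 0.725, 0.0]
force: [0.6, 0.1, -0.3]
grip_width: 0.803
grip_force: 0.0
t 31.8 pos [ 461.6 -296.4  207.7] yaw 93.0 w 0.803 F [ 0.6  0.1 -0.3] -> shift [594.9 -24.1 160.5] turn -0.003
```

View pics/w5.png

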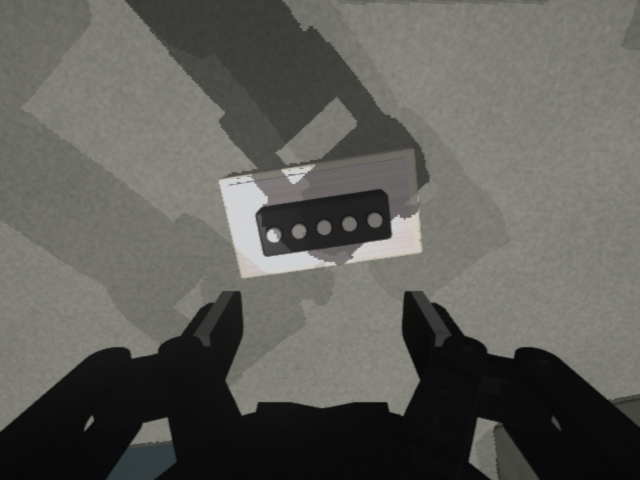

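Rack stands centred on the plate (middle cap (324,228)). Now the square bottle on the mat.

```bash
python3 - <<'E'
from h import *
d=cap('wrist');print(ray(d,324,228,71),ray(d,274,236,71),ray(d,375,220,71))
E
python3 -m pendant '0.0425 -0.0017 0 0; 0.0425 -0.0017 0 0; 0.0425 -0.0017 0 0; 0.0425 -0.0017 0 0; 0.0425 -0.0017 0 0; 0.0425 -0.0017 0 0; 0.0425 -0.0017 0 0'
python3 -m pendant '0.0425 -0.0017 0 0; 0.0425 -0.0017 0 0; 0.0425 -0.0017 0 0; 0.0425 -0.0017 0 0; 0.0425 -0.0017 0 0; 0.0425 -0.0017 0 0; 0.0425 -0.0017 0 0; 0 0 0 0;0 0 0 0' 0.78
python3 - <<'E'
from h import *
to(406.8,296.8,48,93.15)
d=cap('wrist')
m=cv2.cvtColor(d['color'],cv2.COLOR_RGB2HSV);b=((m[...,0]>95)&(m[...,0]<130)&(m[...,1]>90)&(m[...,2]>60)).astype(np.uint8)
n,l,st,c=cv2.connectedComponentsWithStats(b)
for i in range(1,n):
    if st[i,4]>150: print(st[i],[ray(d,*c[i],z)[:2].round(1) for z in (102,104,88)])
E
```

```text
[ 462.73908011 -297.0573102    71.        ] [ 421.62825381 -306.02873428   71.        ] [ 504.12120547 -288.16324673   71.        ]
time_s: 32.83
eef_pos: [433.5, 1.1, 208.8]
ee_rot: [0.0, 0.689, 0.725, 0.0]
force: [0.6, -0.0, -1.1]
grip_width: 0.796
grip_force: 0.0
time_s: 33.95
eef_pos: [405.9, 295.9, 208.6]
ee_rot: [0.0, 0.688, 0.726, -0.0]
force: [-0.3, -0.1, 0.1]
grip_width: 0.782
grip_force: 0.0
t 33.95 pos [405.9 295.9 208.6] yaw 93.03 w 0.782 F [-0.3 -0.1  0.1] -> shift [  0.9   1.  160.6] turn -0.002
[ 391  205   66   63 3272] [array([480.3, 300.6]), array([479.7, 301.1]), array([484.7, 296.9])]
[ 304  213   42   42 1335] [array([407.4, 298.6]), array([407.4, 299.2]), array([407.7, 294.8])]
[ 513  226   49   47 1732] [array([566.8, 294.4]), array([565.5, 295. ]), array([576. , 290.4])]
```

```bash
python3 -m pendant '0.0008 0.0008 0.04 0; 0 0 0.04 0; 0 0 0.04 0; 0 0 0.03 0; 0 0 0.01 0;0 0 0 0;0 0 0 0'
python3 -m pendant '0 0 0 0; 0 0 0 0; 0 0 0 0; 0 0 0 0; 0 0 0 0' 0 35
python3 -m pendant '0 0 -0.01 0; 0 0 -0.03 0; 0 0 -0.03 0; 0 0 0 0; 0 0 0 0'
python3 -c "
from h import *
to(503.5,-46,48,93.15)"
```

```text
time_s: 34.88
eef_pos: [407.4, 297.2, 50.0]
ee_rot: [0.0, 0.688, 0.726, 0.001]
force: [-0.2, 0.1, 0.3]
grip_width: 0.779
grip_force: 0.0
time_s: 35.5
eef_pos: [407.2, 297.3, 49.8]
ee_rot: [0.0, 0.688, 0.726, 0.001]
force: [-1.2, 0.3, 6.3]
grip_width: 0.517
grip_force: 34.1
time_s: 36.12
eef_pos: [406.2, 296.9, 118.0]
ee_rot: [-0.0, 0.688, 0.726, -0.001]
force: [1.0, -0.1, -1.6]
grip_width: 0.522
grip_force: 35.4
t 36.12 pos [406.2 296.9 118. ] yaw 93.1 w 0.522 F [ 1.  -0.1 -1.6] -> shift [-347.6   78.8   70.1] turn -0.001
```

```bash
python3 -m pendant '-0.0386 0.0086 0 0; -0.0386 0.0086 0 0; -0.0386 0.0086 0 0; -0.0386 0.0086 0 0; -0.0386 0.0086 0 0; -0.0386 0.0086 0 0; -0.0386 0.0086 0 0; -0.0386 0.0086 0 0; -0.0386 0.0086 0 0; 0 0 0 0'
python3 -m pendant '0 0 0.03 0; 0 0 0.025 0; 0 0 0.01 0; 0 0 0.003 0; 0 0 0 0;0 0 0 0;0 0 0 0'
python3 -c "
from h import *
to(503.6,-45.4,49.8,93.15)"
```

```text
time_s: 37.38
eef_pos: [502.6, -47.5, 117.5]
ee_rot: [-0.001, 0.689, 0.725, -0.0]
force: [0.3, 0.5, -1.9]
grip_width: 0.522
grip_force: 35.3
time_s: 38.25
eef_pos: [503.0, -45.7, 51.3]
ee_rot: [0.0, 0.688, 0.726, 0.0]
force: [-0.0, 0.0, -1.6]
grip_width: 0.522
grip_force: 35.3
t 38.25 pos [503.  -45.7  51.3] yaw 93.09 w 0.522 F [-0.   0.  -1.6] -> shift [0.3 0.7 1.5] turn -0.001
```

```bash
python3 -m pendant '0.0003 0.0006 0.001 0; 0 0 0.0008 0; 0 0 0 0'
python3 -m pendant '0 0 0 0; 0 0 0 0; 0 0 0 0; 0 0 0 0' 0.78
python3 -m pendant '0 0 -0.03 0; 0 0 -0.04 0; 0 0 -0.03 0; 0 0 0 0;0 0 0 0'
python3 -c "
from h import *
to(484.3,295.2,51.5,93.15)"
```

```text
time_s: 38.62
eef_pos: [503.6, -45.4, 49.7]
ee_rot: [0.0, 0.688, 0.726, 0.0]
force: [-2.4, -0.4, 6.5]
grip_width: 0.519
grip_force: 36.0
time_s: 39.12
eef_pos: [503.3, -45.3, 48.9]
ee_rot: [-0.0, 0.688, 0.726, -0.0]
force: [0.4, -0.2, 0.1]
grip_width: 0.776
grip_force: 0.0
time_s: 39.75
eef_pos: [502.9, -45.2, 148.2]
ee_rot: [-0.001, 0.688, 0.726, -0.0]
force: [0.3, 0.5, -0.9]
grip_width: 0.783
grip_force: 0.0
t 39.75 pos [502.9 -45.2 148.2] yaw 93.09 w 0.783 F [ 0.3  0.5 -0.9] -> shift [ 3.408e+02 -1.000e-01  9.690e+01] turn -0.001
```

```bash
python3 -m pendant '0.0426 0 0 0; 0.0426 0 0 0; 0.0426 0 0 0; 0.0426 0 0 0; 0.0426 0 0 0; 0.0426 0 0 0; 0.0426 0 0 0; 0.0426 0 0 0; 0 0 0 0; 0 0 0 0'
python3 -m pendant '0 0 0.03 0; 0 0 0.03 0; 0 0 0.025 0; 0 0 0.01 0;0 0 0 0;0 0 0 0'
python3 -c "
from h import *
to(484.3,295.2,51.5,93.15)"
```

```text
time_s: 41.0
eef_pos: [484.6, 294.5, 148.0]
ee_rot: [-0.0, 0.688, 0.726, -0.001]
force: [0.2, 0.2, -0.3]
grip_width: 0.78
grip_force: 0.0
time_s: 41.75
eef_pos: [485.5, 295.0, 55.0]
ee_rot: [0.0, 0.688, 0.726, 0.001]
force: [0.2, 0.4, 1.0]
grip_width: 0.785
grip_force: 0.0
t 41.75 pos [485.5 295.   55. ] yaw 93.07 w 0.785 F [0.2 0.4 1. ] -> shift [ 0.3 -1.2  3.5] turn -0.001
```

```bash
python3 -m pendant '0 -0.0008 0.0032 0; 0 0 0 0;0 0 0 0'
python3 -m pendant '0 0 0 0; 0 0 0 0; 0 0 0 0; 0 0 0 0; 0 0 0 0' 0 35
python3 -c "
from h import *
to(499.3,19.3,51.5,93.15)"
python3 -m pendant '0 0 -0.01 0; 0 0 -0.03 0; 0 0 -0.03 0; 0 0 0 0; 0 0 0 0'
```

```text
time_s: 42.12
eef_pos: [484.1, 295.0, 50.9]
ee_rot: [0.0, 0.688, 0.726, 0.0]
force: [-0.9, -0.5, -0.6]
grip_width: 0.78
grip_force: 0.0
time_s: 42.75
eef_pos: [484.2, 295.0, 51.1]
ee_rot: [0.0, 0.688, 0.726, 0.0]
force: [-1.5, 0.3, 6.2]
grip_width: 0.606
grip_force: 36.4
t 42.75 pos [484.2 295.   51.1] yaw 93.1 w 0.606 F [-1.5  0.3  6.2] -> shift [-2.761e+02  2.000e-01 -5.000e-01] turn -0.001
time_s: 43.38
eef_pos: [483.5, 294.7, 119.7]
ee_rot: [-0.0, 0.688, 0.726, -0.001]
force: [-0.4, -0.4, -1.4]
grip_width: 0.598
grip_force: 37.1
```

Shift −0.2762 along x, in 7 rows.

```bash
python3 -m pendant '-0.0394 0 0 0; -0.0394 0 0 0; -0.0394 0 0 0; -0.0395 0 0 0; -0.0395 0 0 0; -0.0395 0 0 0; -0.0395 0 0 0; 0 0 0 0; 0 0 0 0'
python3 -m pendant '0 0 0.03 0; 0 0 0.025 0; 0 0 0.01 0; 0 0 0.003 0; 0 0 0 0;0 0 0 0;0 0 0 0'
python3 -c "
from h import *
to(499.3,19.5,51.1,93.15)"
```

```text
time_s: 44.5
eef_pos: [498.5, 19.6, 119.9]
ee_rot: [-0.001, 0.688, 0.726, -0.0]
force: [0.2, 0.3, -0.6]
grip_width: 0.601
grip_force: 37.1
time_s: 45.38
eef_pos: [499.3, 19.1, 53.3]
ee_rot: [0.0, 0.688, 0.726, 0.0]
force: [-0.6, -0.9, -2.0]
grip_width: 0.597
grip_force: 37.1
t 45.38 pos [499.3  19.1  53.3] yaw 93.1 w 0.597 F [-0.6 -0.9 -2. ] -> shift [0.4 0.  2.2] turn -0.001
```

```bash
python3 -m pendant '0.0003 0 0.0012 0; 0 0 0.001 0; 0 0 0 0'
python3 -m pendant '0 0 0 0; 0 0 0 0; 0 0 0 0; 0 0 0 0' 0.78
python3 -c "
from h import *
to(565.8,292.1,48.8,93.15)"
python3 -m pendant '0 0 -0.03 0; 0 0 -0.04 0; 0 0 -0.03 0; 0 0 0 0;0 0 0 0'
```

```text
time_s: 45.75
eef_pos: [499.1, 19.5, 51.0]
ee_rot: [0.0, 0.688, 0.726, 0.0]
force: [-2.0, 0.5, 4.8]
grip_width: 0.601
grip_force: 37.5
time_s: 46.25
eef_pos: [499.0, 19.5, 50.6]
ee_rot: [-0.0, 0.688, 0.726, 0.0]
force: [-0.4, -0.6, 0.4]
grip_width: 0.781
grip_force: 0.0
t 46.25 pos [499.   19.5  50.6] yaw 93.09 w 0.781 F [-0.4 -0.6  0.4] -> shift [268.6  81.4   1.8] turn -0.001
time_s: 46.88
eef_pos: [498.6, 19.5, 149.8]
ee_rot: [-0.001, 0.688, 0.726, -0.0]
force: [-0.3, 0.3, -1.3]
grip_width: 0.783
grip_force: 0.0
```

```bash
python3 -m pendant '0.0384 0.0117 0 0; 0.0384 0.0117 0 0; 0.0384 0.0116 0 0; 0.0384 0.0116 0 0; 0.0384 0.0116 0 0; 0.0384 0.0116 0 0; 0.0384 0.0116 0 0; 0 0 0 0; 0 0 0 0'
python3 -m pendant '0 0 0.03 0; 0 0 0.03 0; 0 0 0.027 0; 0 0 0.01 0;0 0 0 0;0 0 0 0'
python3 -c "
from h import *
to(565.8,292.1,48.8,93.15)"
```

```text
time_s: 48.0
eef_pos: [565.3, 291.8, 149.3]
ee_rot: [-0.0, 0.688, 0.726, -0.001]
force: [0.4, -1.0, -0.1]
grip_width: 0.78
grip_force: 0.0
time_s: 48.75
eef_pos: [566.4, 292.2, 54.8]
ee_rot: [0.0, 0.688, 0.726, 0.001]
force: [0.7, -0.5, 0.4]
grip_width: 0.781
grip_force: 0.0
t 48.75 pos [566.4 292.2  54.8] yaw 93.08 w 0.781 F [ 0.7 -0.5  0.4] -> shift [-0.1 -0.6  6. ] turn -0.001
```

```bash
python3 -m pendant '0 0 0.005 0; 0 0 0 0;0 0 0 0'
python3 -m pendant '0 0 0 0; 0 0 0 0; 0 0 0 0; 0 0 0 0; 0 0 0 0' 0 35
python3 -c "
from h import *
to(499.3,80.9,51.5,93.15)"
python3 -m pendant '0 0 -0.01 0; 0 0 -0.03 0; 0 0 -0.03 0; 0 0 0 0; 0 0 0 0'
```

```text
time_s: 49.12
eef_pos: [565.8, 292.3, 48.7]
ee_rot: [0.0, 0.688, 0.726, 0.0]
force: [-0.1, -0.2, -0.2]
grip_width: 0.777
grip_force: 0.0
time_s: 49.75
eef_pos: [566.0, 292.4, 48.9]
ee_rot: [0.0, 0.688, 0.726, 0.0]
force: [0.2, 0.0, 3.6]
grip_width: 0.552
grip_force: 36.5
t 49.75 pos [566.  292.4  48.9] yaw 93.09 w 0.552 F [0.2 0.  3.6] -> shift [-207.5  -78.    -2.7] turn -0.001
time_s: 50.38
eef_pos: [565.1, 292.0, 117.2]
ee_rot: [-0.001, 0.688, 0.726, -0.001]
force: [-0.5, -0.3, -2.6]
grip_width: 0.55
grip_force: 36.6
```

```bash
python3 -m pendant '-0.0345 -0.013 0 0; -0.0345 -0.013 0 0; -0.0345 -0.013 0 0; -0.0345 -0.013 0 0; -0.0345 -0.013 0 0; -0.0345 -0.013 0 0; 0 0 0 0; 0 0 0 0'
python3 -m pendant '0 0 0.03 0; 0 0 0.025 0; 0 0 0.01 0; 0 0 0.003 0; 0 0 0 0;0 0 0 0;0 0 0 0'
python3 - <<'E'
from h import *
to(499.3,81.2,48.9,93.15)
d=cap('scene')
for n in ['round_bottle_c','square_bottle_c','wide_jar_c']: print(n,[(np.round(b['at'],0).tolist(),round(b['p'],2)) for b in models.boxes_of('scene',n)[:2]])
E
```

```text
time_s: 51.38
eef_pos: [498.8, 81.7, 117.9]
ee_rot: [-0.001, 0.688, 0.726, -0.0]
force: [0.6, 0.4, -1.2]
grip_width: 0.552
grip_force: 36.8
time_s: 52.25
eef_pos: [499.3, 81.4, 51.1]
ee_rot: [0.0, 0.688, 0.726, 0.0]
force: [1.0, 0.1, -1.6]
grip_width: 0.552
grip_force: 36.7
t 52.25 pos [499.3  81.4  51.1] yaw 93.09 w 0.552 F [ 1.   0.1 -1.6] -> shift [-0.2 -0.   2.2] turn -0.001
round_bottle_c []
square_bottle_c [([517.0, -38.0, 65.0], 0.56)]
wide_jar_c [([513.0, 24.0, 84.0], 0.73), ([516.0, 99.0, 61.0], 0.46)]
```

Lower the last 2 mm, release, rise, and swing clear to the start side for a check from above.

```bash
python3 -m pendant '0 0 0.0012 0; 0 0 0.001 0; 0 0 0 0'
python3 -m pendant '0 0 0 0; 0 0 0 0; 0 0 0 0; 0 0 0 0' 0.8
python3 -m pendant '0 0 -0.03 0; 0 0 -0.04 0; 0 0 -0.04 0; 0 0 -0.04 0; 0 0 -0.04 0; 0 0 -0.02 0; 0 0 0 0;0 0 0 0'
python3 - <<'E'
from h import *
to(499.3,82.3,281,93)
d=cap('wrist','w6.png')
m=cv2.cvtColor(d['color'],cv2.COLOR_RGB2HSV);b=((m[...,0]>95)&(m[...,0]<130)&(m[...,1]>90)&(m[...,2]>60)).astype(np.uint8)
n,l,st,c=cv2.connectedComponentsWithStats(b)
k=0
for i in range(1,n):
    if st[i,4]>150: print(st[i],ray(d,*c[i],(104,88,102)[min(k,2)]).round(1));k+=1
E
python3 -m pendant '-0.045 -0.01 0 0; -0.045 -0.01 0 0; -0.045 -0.01 0 0; -0.045 -0.01 0 0; -0.045 -0.01 0 0; -0.045 -0.01 0 0; -0.045 -0.01 0 0; -0.045 -0.01 0 0; -0.045 -0.01 0 0;-0.045 -0.01 0 0'
python3 -m pendant '-0.03 -0.03 0 0; -0.03 -0.03 0 0; -0.03 -0.03 0 0; -0.03 -0.03 0 0; -0.03 -0.03 0 0; 0 0 0 0;0 0 0 0'
python3 - <<'E'
from h import *
d=cap('top','t6.png')
m=cv2.cvtColor(d['color'],cv2.COLOR_RGB2HSV);b=((m[...,0]>95)&(m[...,0]<130)&(m[...,1]>90)&(m[...,2]>60)).astype(np.uint8)
for n,(x0,y0,x1,y1),z in [('round',(265,262,300,298),104),('jar',(300,262,332,300),88),('sq',(333,262,370,300),102)]:
    ys,xs=np.where(b[y0:y1,x0:x1]);print(n,len(xs),ray(d,xs.mean()+x0,ys.mean()+y0,z).round(1))
E
```

```text
time_s: 52.82
eef_pos: [499.2, 81.3, 48.9]
ee_rot: [0.0, 0.688, 0.726, 0.0]
force: [-1.2, -0.1, 5.9]
grip_width: 0.551
grip_force: 37.3
time_s: 53.32
eef_pos: [499.1, 81.4, 48.4]
ee_rot: [-0.0, 0.688, 0.726, -0.0]
force: [-0.2, -0.2, -0.2]
grip_width: 0.801
grip_force: 0.0
time_s: 54.32
eef_pos: [498.6, 81.4, 257.2]
ee_rot: [-0.001, 0.688, 0.726, -0.001]
force: [-0.7, -0.1, 0.6]
grip_width: 0.801
grip_force: 0.0
t 54.33 pos [498.6  81.4 257.2] yaw 93.09 w 0.801 F [-0.7 -0.1  0.6] -> shift [  0.9   0.7 -23.8] turn 0.002
[ 304  201   40   39 1209] [498.9  83.8 104. ]
[ 295  256   52   49 2025] [499.2  21.1  88. ]
[306 334  31  29 717] [503.7 -44.2 102. ]
time_s: 55.62
eef_pos: [422.9, -374.7, 257.2]
ee_rot: [-0.001, 0.688, 0.726, 0.0]
force: [1.0, 0.3, -0.1]
grip_width: 0.801
grip_force: 0.0
time_s: 56.5
eef_pos: [282.2, -530.7, 257.6]
ee_rot: [-0.001, 0.688, 0.726, 0.001]
force: [-0.8, 0.6, 0.5]
grip_width: 0.797
grip_force: 0.0
round 233 [499.   82.3 104. ]
jar 481 [499.6  19.9  88. ]
sq 156 [503.6 -45.  102. ]
```

View pics/t6.png

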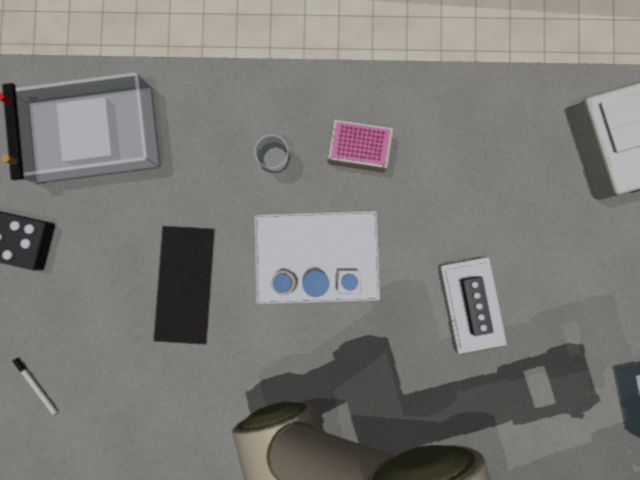

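The top view shows all three containers back within 0.5 mm of where they started (caps at (283,282), (316,282), (349,281)). The rack is centred on the plate (477,305), and the bystanders haven't moved. Handing in.

```bash
python3 -c "
from rig import ctrl
print(ctrl.finish_job())"
```

```text
the job is handed in; nothing more can be done
None
```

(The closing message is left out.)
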